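# Put three label rolls back on their own unwinders

### The job

The three label rolls were put back on the wrong unwinders. Put every roll on its own: the one whose guide roller is as tall as the roll is high (widest roll: tallest guide roller and largest disc; narrowest roll: shortest guide roller and smallest disc), over the spindle and lying flat on the disc. One roll to a spindle, so the empty spare pin may take a roll on the way; keep the rolls upright and do not disturb the syringe, the pouch and the marker lying near.

Things in the scene. Friction and masses are not known exactly. Their poses are not given: they have to be found in the camera images.
- roll_wide: the widest label roll: tallest and thickest of the three: a round roll of white labels on yellowish liner, axis upright, 64 mm outer diameter, 60 mm high, with a plain round 30 mm bore in a brown cardboard core. Grip it across its outer diameter from above, fingers high enough to stay clear of the disc under it. Origin: centre of its lower face; z up along its axis
- roll_medium: the middle label roll: a round roll of white labels on yellowish liner, axis upright, 56 mm outer diameter, 44 mm high, with a plain round 30 mm bore in a brown cardboard core. Grip it across its outer diameter from above, fingers high enough to stay clear of the disc under it. Origin: centre of its lower face; z up along its axis
- roll_narrow: the narrowest label roll: lowest and slimmest of the three: a round roll of white labels on yellowish liner, axis upright, 48 mm outer diameter, 28 mm high, with a plain round 30 mm bore in a brown cardboard core. Grip it across its outer diameter from above, fingers high enough to stay clear of the disc under it. Origin: centre of its lower face; z up along its axis
- unwinder_wide: fixed unwinder of the wide roll: aluminium disc 104 mm wide, its top (a roll lies on it) at z = 14 mm; central steel spindle 12 mm thick up to z = 34 mm, nose tapering to 4 mm at z = 46 mm; upright guide roller 65 mm from the spindle along +x, 60 mm long between black collars 17 mm wide, top at z = 82 mm: close fingers along y to clear it. Origin: spindle axis at table height
- unwinder_medium: fixed unwinder of the medium roll: aluminium disc 90 mm wide, its top (a roll lies on it) at z = 14 mm; central steel spindle 12 mm thick up to z = 34 mm, nose tapering to 4 mm at z = 46 mm; upright guide roller 58 mm from the spindle along +x, 44 mm long between black collars 17 mm wide, top at z = 66 mm: close fingers along y to clear it. Origin: spindle axis at table height
- unwinder_narrow: fixed unwinder of the narrow roll: aluminium disc 76 mm wide, its top (a roll lies on it) at z = 14 mm; central steel spindle 12 mm thick up to z = 34 mm, nose tapering to 4 mm at z = 46 mm; upright guide roller 51 mm from the spindle along +x, 28 mm long between black collars 17 mm wide, top at z = 50 mm: close fingers along y to clear it. Origin: spindle axis at table height
- spare_pin: spare-roll pin, empty at the start: fixed round grey foot of 72 mm diameter, without disc or guide roller, whose flat top (62 mm diameter) is at z = 14 mm, with the same spindle in its centre (12 mm diameter up to z = 34 mm, tapered nose up to z = 46 mm). A free spot for any roll on the way. Origin: on the spindle's axis, at the table top; z up
- syringe: bystander: empty clear syringe, 123 mm long, 30 mm across its finger flange, 23 mm high, lying loose. Origin: centre of its underside, y along it
- filled_pouch: bystander: filled flat pouch with a blue panel, 142 x 89 x 17 mm, lying loose. Origin: centre of its underside
- marker: bystander: grey marker pen with a green cap, 140 mm long, 12 mm thick, lying loose. Origin: centre of its underside, y along the pen
Mind the look-alikes: they are no part of the job. What is shaped like the roll_wide but blue is not meant.

How it is judged:
By the outcome, as a careful person would: the job done as asked, in the order asked, and still so for the second after the job is handed in, with the robot touching nothing.
It also fails if it takes over 128 s, if anything falls off the work surface, if the arm or the gripper's body presses on something with over 40 N, if the wrist force passes 120 N, or if a joint passes its speed limit or range.

### The arm

A 6-joint arm with a two-finger parallel gripper is mounted at the origin on a cart in front of the work surface, level with it; the furniture and walls round the work are solid. World frame = base frame: x ahead of the robot, y to its left, z up, the work surface at z = 0. Lengths are in mm, angles in rad, forces in N, time in s.
With the tool pointing down it reaches from about 275 to 725 mm from the base axis. Payload 15.9 kg.
Tool frame: the origin (TCP) lies between the finger pads; the fingertips stand 14 mm ahead of it and the grasp point (between the pads) lies 5 mm behind it (r.tip_reach is the distance from the TCP to the fingertips, in mm); z points along the fingers, y is the direction in which the jaws open and shut (so a half turn about z gives the same grasp; the last joint's range is limited). The gripper opens to 85 mm and grips with 20 to 120 N. Pads are 22 mm wide; open, the fingers measure 114 mm over their backs; the gripper's body (76 mm by 85 mm) begins 54 mm behind the grasp point. The pads swing forward as they close: fully open they stand 13 mm farther back than shut.
Start: joints at [0, 0.213, -0.034, 1.323, 0, 1.571], TCP at [499.985, -0, 245.306] pointing down, gripper open.
Joint ranges: [-2.98, 2.98], [-0.74, 1.72], [-1.14, 1.35], [-2.1, 2.04], [-1.57, 1.44], [-3.14, 3.14]. Speed limits (rad/s): [1.89, 1.89, 2.39, 2.57, 3.14, 3.14].

### API

Orientations are given as a 3x3 rotation matrix whose columns are the frame's x, y, z axes.
In Python, from cell import status, cams, job, r gives the robot as it stands.
- The arm moves only by the shell command python3 -m handwheel 'ROWS' [OPENING]. ROWS is JSON, a list of rows, each a list of 2 entries, a list of its own where there are three numbers: the shift along the tool's x, y, z in mm, then the turn, a rotation vector about the tool's x, y, z in degrees. In form: [[[x, y, z], [ax, ay, az]], ...]. A call has 1 to 8 rows; each row is the pose to reach, as a shift and turn from the pose commanded when the call began, along the tool's axes at that moment; what a row does not reach only later rows make up. A row lasts 1/8 s, in which the tool goes at most 62.5 mm and 10.7 degrees, less where a joint would pass 70% of its speed; a pose out of reach is approached as far as the arm can. A call with a gripper value outside its range is refused whole. OPENING is the opening in per cent of the stroke, from 0 (shut) to 100 (fully open), set as the call begins (- or left out, the last holds). The fingers move at their own pace and stop on an object; the grip force is fixed at half the most. Time passes only in rows, so rows that repeat a pose let the fingers close. It gives the time, the measured TCP pose, the force and the opening at its end, in the units of the state.
- status.read_state(): the state, without advancing time (a new reading comes with each control period).
- cams.get_image(name): name is "scene" or "side" or "wrist"; returns (picture, depth): 400x640x3 uint8, red, green, blue; 400x640 float32, mm along the optical axis (not along the pixel's ray), 0 where there is no reading.
- cams.calibration(name): a dict with "intrinsics" (3x3 intrinsics, pixels), "pose" (4x4, takes a point from camera to world coordinates); the wrist camera has in their place "mount" (4x4, takes a point from camera to tool coordinates, whose origin is the TCP and whose axes are the flange's). Camera axes: x right, y down, z forward; pixel columns grow to the right and rows downward; lengths in mm; the calibration is good to about 2 mm. A picture is of the moment at which its call begins: read the wrist's pose just before it. calibration takes no time and is no camera call.
- job.sign_off(): hands the job in, once; it reports no verdict.
The state is a dict: "t": time; "joints": joint angles; "joint_vel": joint speeds; "joint_efforts": joint torques, N m; "tool_pos": TCP position; "ee_rot": TCP orientation; "force": force on the tool from outside, world axes, zero at the start; "torque": the same for the moment, N m; "width": finger opening in mm.
Only numpy, scipy, OpenCV 4.12 (cv2) and the standard library are available. Lean on these libraries where they do the work, as an engineer would, in place of code of your own. Each camera call takes 0.05 s, during which the arm holds its last target. There are 200 camera calls.

## Working session

There is one attempt and no reset: what is moved stays moved. The work goes in short steps, Python scripts to look and compute and a shell command to move; the robot and the scene stay as the last step left them, time stands still between calls to the robot, and variables do not carry over. Pictures are saved under pics/ and viewed, about 12 in all and at most 16, crops included, and the job is handed in when it is done.

```bash
ls; mkdir -p pics; python3 - <<'E'
from cell import status,cams,job,r
import cv2,numpy as np
np.set_printoptions(suppress=True,precision=3)
for n in("scene","side"):
    im,d=cams.get_image(n);cv2.imwrite(f"pics/{n}0.png",im[:,:,::-1]);np.save(f"pics/{n}0d.npy",d)
    c=cams.calibration(n);print(n,c["intrinsics"],c["pose"])
print(cams.calibration("wrist"));print(status.read_state())
E
```

```text
pics
scene [[506.267   0.    324.245]
 [  0.    506.267 195.729]
 [  0.      0.      1.   ]] [[    0.619    -0.366     0.695  -412.763]
 [   -0.785    -0.289     0.547 -1030.618]
 [    0.       -0.884    -0.467   663.182]
 [    0.        0.        0.        1.   ]]
side [[461.485   0.    313.697]
 [  0.    461.485 201.769]
 [  0.      0.      1.   ]] [[    0.964    -0.1       0.248   216.969]
 [   -0.267    -0.326     0.907 -1390.093]
 [   -0.01     -0.94     -0.341   471.226]
 [    0.        0.        0.        1.   ]]
{'intrinsics': array([[306.054,   0.   , 325.27 ],
       [  0.   , 306.054, 200.184],
       [  0.   ,   0.   ,   1.   ]]), 'mount': array([[   0.001,   -0.965,   -0.264,   67.661],
       [   1.   ,    0.001,    0.   ,   -0.538],
       [  -0.   ,   -0.264,    0.965, -129.053],
       [   0.   ,    0.   ,    0.   ,    1.   ]])}
{'t': 0.1, 'joints': array([ 0.   ,  0.213, -0.035,  1.323,  0.   ,  1.571]), 'joint_vel': array([-0.   , -0.001,  0.003, -0.001,  0.001,  0.001]), 'joint_efforts': array([  0.002, -68.724,  48.781,   0.012,   0.   ,   0.   ]), 'tool_pos': array([499.719,   0.023, 244.866]), 'ee_rot': array([[-0.   ,  1.   , -0.001],
       [ 1.   ,  0.   ,  0.   ],
       [ 0.   , -0.001, -1.   ]]), 'force': array([-0.307, -0.089,  1.1  ]), 'torque': array([ 0.002, -0.016, -0.026]), 'width': 85.55411421047053}
```

View pics/scene0.png

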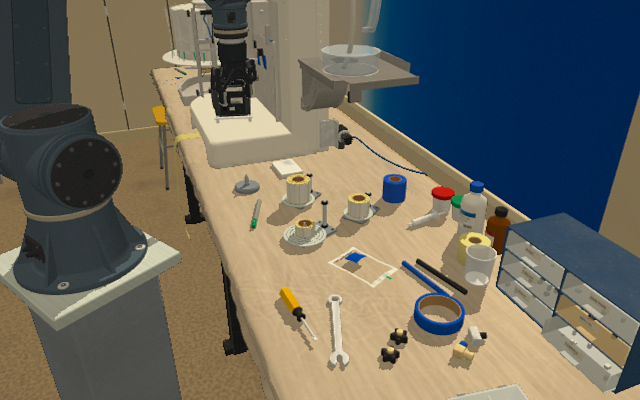

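View pics/side0.png

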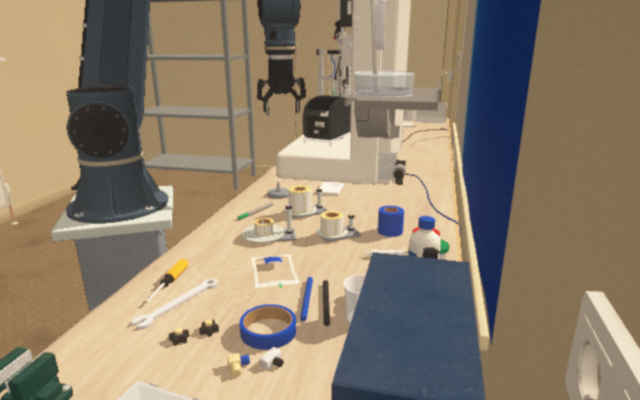

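The scene picture shows three white/yellowish rolls at (298,190), (358,207) and (305,230). The spare pin is at (247,186), and the blue look-alike at (394,188) is to be ignored, as is the yellow roll behind the cup at (475,248). Next I'll enlarge a crop and locate things by depth.

```bash
cat > h.py <<'E'
import numpy as np,cv2
from cell import status,cams
np.set_printoptions(suppress=True,precision=1)
def cloud(d,K,T):
    v,u=np.mgrid[:d.shape[0],:d.shape[1]]
    p=np.stack([(u-K[0,2])/K[0,0]*d,(v-K[1,2])/K[1,1]*d,d],-1)
    P=p@T[:3,:3].T+T[:3,3]; P[d<=0]=np.nan
    return P
def pose(): 
    s=status.read_state(); T=np.eye(4); T[:3,:3]=s["ee_rot"]; T[:3,3]=s["tool_pos"]; return T,s
def look(n,tag):
    c=cams.calibration(n)
    T=c["pose"] if n!="wrist" else pose()[0]@c["mount"]
    im,d=cams.get_image(n); cv2.imwrite(f"pics/{tag}.png",im[:,:,::-1])
    return im,d,c["intrinsics"],T,cloud(d,c["intrinsics"],T)
E
python3 - <<'E'
from h import *
im,d,K,T,P=look("scene","s1")
cv2.imwrite("pics/c1.png",cv2.resize(im[130:290,220:420,::-1],(800,640),interpolation=cv2.INTER_CUBIC)[:600])
# top-down height map
X=P.reshape(-1,3);X=X[~np.isnan(X[:,0])]
m=(X[:,0]>200)&(X[:,0]<750)&(abs(X[:,1])<400)&(X[:,2]>-20)&(X[:,2]<120)
X=X[m];H=np.zeros((800,550),np.float32)
np.maximum.at(H,((400-X[:,1]).astype(int),(X[:,0]-200).astype(int)),X[:,2]+20)
cv2.imwrite("pics/h1.png",cv2.applyColorMap(cv2.dilate(np.clip(H*2,0,255).astype(np.uint8),np.ones((3,3))),cv2.COLORMAP_JET)[100:700])
for u,v in[(298,181),(358,199),(305,222),(247,183),(325,205),(318,190),(373,205),(394,182),(258,213),(425,218),(360,260)]:
    print(u,v,P[v,u])
E
```

```text
298 181 [ 512.8 -210.5   56.4]
358 199 [ 545.7 -386.3   45.5]
305 222 [ 376.9 -349.8   42. ]
247 183 [471.3 -52.1  17.7]
325 205 [ 432.1 -367.2   70.5]
318 190 [ 589.5 -218.     0.4]
373 205 [ 599.2 -399.2    9. ]
394 182 [ 666.6 -419.8   57.8]
258 213 [ 380.1 -186.1    7.2]
425 218 [ 612.5 -546.8   16.3]
360 260 [ 378.6 -510.     0.6]
```

View pics/c1.png

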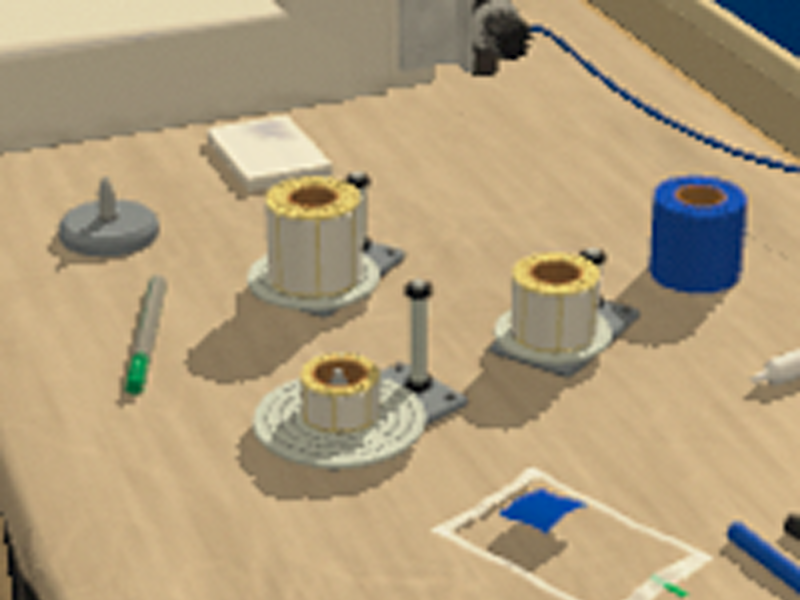

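View pics/h1.png

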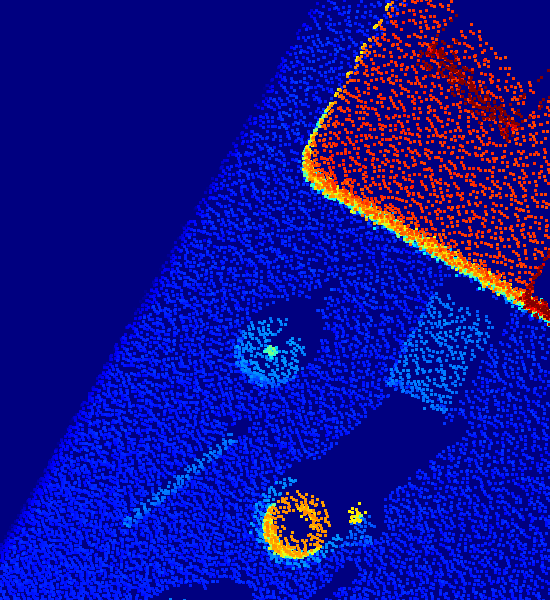

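The crop shows the tall wide roll on a small or medium disc (crop 313,235). The medium roll is on another unwinder (555,300), and the narrow roll is on the large disc with the tall guide (340,395). The spare pin is at (108,225). The blue roll at (698,235) is the look-alike, so I leave it alone. The height map agrees: wide roll ≈(497,-222), pin ≈(471,-50). I'll move above them and look with the wrist camera.

```bash
python3 -m handwheel '[[[-300,-70,-75],[0,0,-80]],[[-300,-70,-75],[0,0,-80]],[[-300,-70,-75],[0,0,-80]],[[-300,-70,-75],[0,0,-80]],[[-300,-70,-75],[0,0,-80]],[[-300,-70,-75],[0,0,-80]],[[-300,-70,-75],[0,0,-80]],[[-300,-70,-75],[0,0,-80]]]' && python3 -m handwheel '[[[0,0,0],[0,0,-10]],[[0,0,0],[0,0,-10]]]'; python3 - <<'E'
from h import *
print(status.read_state()["joints"]*100)
im,d,K,T,P=look("wrist","w1");np.savez("pics/w1.npz",P=P,im=im,K=K,T=T)
im,d,K,T,P=look("scene","s2");np.savez("pics/s2.npz",P=P,im=im)
E
```

```text
t: 1.15
tool_pos: [429.7, -300.6, 320.0]
ee_rot: [[-0.986, 0.169, -0.0], [0.169, 0.986, 0.0], [0.0, 0.0, -1.0]]
force: [-0.6, 0.9, -0.4]
width: 85.3
t: 1.4
tool_pos: [429.9, -300.0, 320.1]
ee_rot: [[-1.0, 0.001, -0.0], [0.001, 1.0, 0.0], [0.0, 0.0, -1.0]]
force: [0.6, -0.4, 0.4]
width: 85.6
[-60.9  26.8  22.5 152.8  -0.  -60.8]
```

View pics/w1.png

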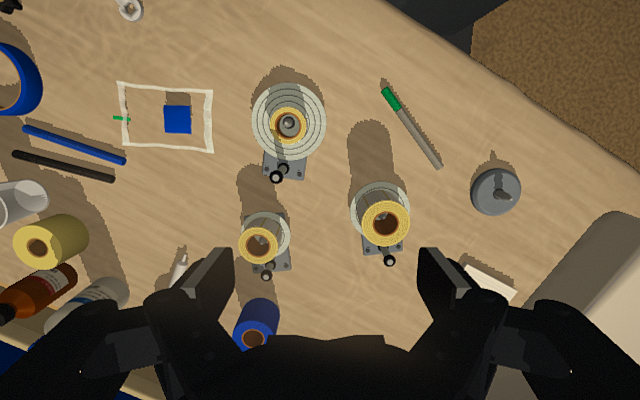

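The view shows the discs at (289,118), (265,235) and (380,210), and the pin at (496,190). All guide rollers point +x (image down). Now I measure centres from the depth.

```bash
cat >> h.py <<'E'
from scipy.optimize import least_squares
def fit(P,z,c,R,dz=3.5,r0=0,it=4):
    "circle of known R containing band points: iterate min enclosing circle"
    X=P.reshape(-1,3);X=X[~np.isnan(X[:,0])];X=X[abs(X[:,2]-z)<dz][:,:2]
    c=np.array(c,float)
    for k in range(it):
        q=np.linalg.norm(X-c,axis=1);Y=X[(q<R+[14,8,4,4][min(k,3)])&(q>r0)]
        # least squares: hinge, points must be inside R, tight via angular sector maxima
        a=np.arctan2(*(Y-c).T[::-1]);b=((a+np.pi)/(2*np.pi)*36).astype(int)
        q=np.linalg.norm(Y-c,axis=1)
        E=np.array([Y[b==i][np.argsort(q[b==i])[-2]] for i in range(36) if (b==i).sum()>3])
        s=least_squares(lambda p:np.linalg.norm(E-p,axis=1)-R,c,loss="soft_l1",f_scale=1.);c=s.x
    return c,np.sqrt(np.mean(s.fun**2)),len(E)
E
python3 - <<'E'
from h import *
z=np.load("pics/w1.npz");P=z["P"]
for n,u,v in[("W",289,118),("M?",380,210),("N?",265,235),("pin",496,190)]: print(n,P[v,u])
for u,v in[(310,120),(395,240),(270,260),(515,195),(276,177),(390,261),(266,276),(250,45)]: print(u,v,P[v,u])
E
python3 - <<'E'
from h import *
for f in("w1","s2"):
    P=np.load(f"pics/{f}.npz")["P"];print(f)
    print("table",np.nanmedian(P[:,:,2][(abs(P[:,:,0]-430)<20)&(abs(P[:,:,1]+200)<60)]))
    for n,zz,c,R in[("narrow",42,(370,-350),24),("wide",74,(497,-222),32),("medium",58,(545,-386),28),("W",14,(370,-350),52),("M",14,(497,-222),45),("N",14,(545,-386),38),("M as N",14,(497,-222),38),("N as M",14,(545,-386),45),("pin",14,(470,-50),31)]:
        try: print(n,*fit(P,zz,c,R))
        except Exception as e: print(n,e)
E
```

```text
W [ 364.6 -348.7   14.9]
M? [ 478.1 -229.    74.6]
N? [ 518.  -380.9   60.4]
pin [466.  -50.2  15. ]
310 120 [ 367.3 -319.9   14.5]
395 240 [ 519.1 -207.4   75.2]
270 260 [ 556.5 -376.4   57.8]
515 195 [473.6 -21.2  14.9]
276 177 [ 433.6 -358.9   82.7]
390 261 [ 553.9 -210.2   66.1]
266 276 [ 584.9 -384.7   51.6]
250 45 [ 270.5 -399.4    0.3]
w1
table 373.6628885590734
narrow [ 374.1 -347.2] 0.7299698194442411 36
wide [ 496.4 -221.1] 0.7408785356982855 36
medium [ 533.9 -391.9] 0.8700959256382483 36
W [ 370.7 -349.4] 0.6668556140910944 36
M [ 498. -218.] 10.30967190654875 28
N [ 536.5 -389.8] 8.02531087863964 29
M as N [ 491.  -221.3] 5.411750641672733 25
N as M [ 544.3 -394.3] 7.8539363709669265 28
pin [470.8 -47.5] 2.792186343940902 36
s2
table 338.37941386373836
narrow [ 373.  -348.1] 2.0175295559998334 17
wide [ 496.8 -223.6] 4.6903632395648955 27
medium [ 531.5 -393.4] 4.046013256028567 21
W [ 370.8 -353.1] 1.76052092598775 30
M [ 500.6 -220.9] 2.727427643386868 24
N [ 538.2 -393.4] 1.999165378894269 18
M as N [ 494.  -225.2] 1.6355742349063944 20
N as M [ 545.2 -390.6] 6.055069467619262 17
pin [471.2 -50.6] 3.908596503548448 27
```

Guide top heights read 82.7, 66.1 and 51.6 mm, so the unwinders are wide (370.7,-349.4), medium (~498,-219) and narrow (~537,-390). Currently narrow is on W, wide is on M and medium is on N. The order is narrow→pin, wide→W, medium→M, narrow→N.

```bash
python3 -m handwheel '[[[56,-47,50],[0,0,0]],[[56,-47,110],[0,0,0]],[[56,-47,170],[0,0,0]],[[56,-47,215],[0,0,0]],[[56,-47,245],[0,0,0]],[[56,-47,270],[0,0,0]],[[56,-47,285],[0,0,0]],[[56,-47,285],[0,0,0]]]' && python3 -m handwheel '[[[0,0,0],[0,0,0]],[[0,0,0],[0,0,0]],[[0,0,0],[0,0,0]],[[0,0,0],[0,0,0]],[[0,0,0],[0,0,0]],[[0,0,0],[0,0,0]]]' 0; python3 - <<'E'
from h import *
look("wrist","w2")
E
```

```text
t: 2.5
tool_pos: [373.6, -346.7, 34.8]
ee_rot: [[-1.0, 0.001, -0.001], [0.001, 1.0, 0.001], [0.001, 0.001, -1.0]]
force: [0.3, -1.5, -0.5]
width: 85.6
t: 3.25
tool_pos: [374.5, -347.5, 36.7]
ee_rot: [[-1.0, 0.0, 0.001], [0.0, 1.0, -0.001], [-0.001, -0.001, -1.0]]
force: [-3.8, 2.2, 15.8]
width: 46.2
```

View pics/w2.png

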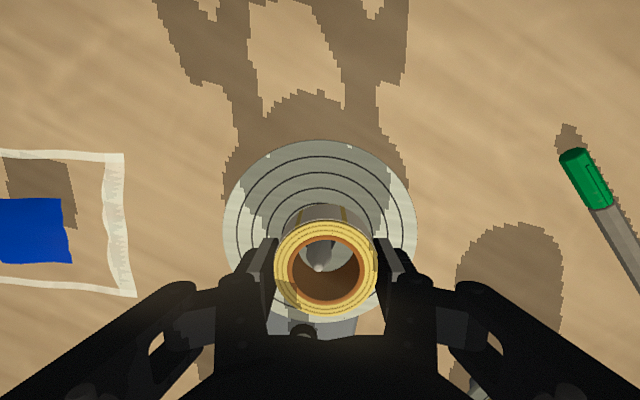

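The roll is in the jaws (width 46 mm), with the spindle visible in the bore. I'll lift it and check it in hand.

```bash
python3 -m handwheel '[[[0,0,-15],[0,0,0]],[[0,0,-45],[0,0,0]],[[0,0,-100],[0,0,0]],[[-20,60,-140],[0,0,0]],[[-40,120,-140],[0,0,0]],[[-55,180,-140],[0,0,0]],[[-55,200,-140],[0,0,0]],[[-55,200,-140],[0,0,0]]]'; python3 - <<'E'
from h import *
im,d,K,T,P=look("wrist","w3");np.savez("pics/w3.npz",P=P,im=im)
p,s=pose();print(s["tool_pos"],s["width"])
z0=s["tool_pos"][2]
X=P.reshape(-1,3);X=X[~np.isnan(X[:,0])];c=s["tool_pos"][:2]
Y=X[np.linalg.norm(X[:,:2]-c,axis=1)<22]; h,e=np.histogram(Y[:,2]-z0,bins=range(-40,30,2));print(dict(zip(e,h)))
print("pin",fit(P,14,(471,-49),31,dz=2),fit(P,14,(471,-49),31,dz=1))
E
```

```text
t: 4.3
tool_pos: [429.3, -145.3, 176.4]
ee_rot: [[-1.0, -0.003, 0.001], [-0.003, 1.0, -0.0], [-0.001, -0.0, -1.0]]
force: [-0.9, -0.1, -0.2]
width: 46.0
[ 429.3 -146.4  176.3] 46.21130963455581
{np.int64(-40): np.int64(0), np.int64(-38): np.int64(0), np.int64(-36): np.int64(0), np.int64(-34): np.int64(0), np.int64(-32): np.int64(0), np.int64(-30): np.int64(0), np.int64(-28): np.int64(0), np.int64(-26): np.int64(0), np.int64(-24): np.int64(8), np.int64(-22): np.int64(84), np.int64(-20): np.int64(112), np.int64(-18): np.int64(123), np.int64(-16): np.int64(109), np.int64(-14): np.int64(132), np.int64(-12): np.int64(140), np.int64(-10): np.int64(130), np.int64(-8): np.int64(140), np.int64(-6): np.int64(153), np.int64(-4): np.int64(168), np.int64(-2): np.int64(143), np.int64(0): np.int64(180), np.int64(2): np.int64(195), np.int64(4): np.int64(2391), np.int64(6): np.int64(1321), np.int64(8): np.int64(25), np.int64(10): np.int64(29), np.int64(12): np.int64(27), np.int64(14): np.int64(26), np.int64(16): np.int64(31), np.int64(18): np.int64(31), np.int64(20): np.int64(35), np.int64(22): np.int64(42), np.int64(24): np.int64(36), np.int64(26): np.int64(76)}
pin (array([470.1, -45.7]), np.float64(2.325234885047822), 36) (array([470.6, -45.8]), np.float64(1.2896031467711124), 36)
```

View pics/w3.png

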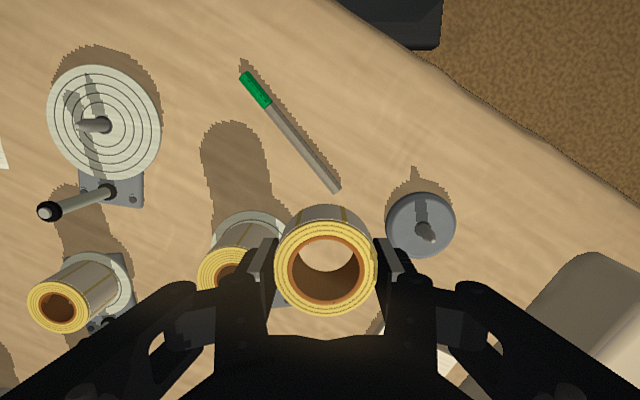

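```bash
python3 - <<'E'
from h import *
for f in("w1","w3"):
    P=np.load(f"pics/{f}.npz")["P"];X=P.reshape(-1,3);X=X[~np.isnan(X[:,0])]
    for n,c in[("pin",(471,-47)),("W",(371,-349))]:
        Y=X[(np.linalg.norm(X[:,:2]-c,axis=1)<13)&(X[:,2]>22)&(X[:,2]<47)];Y0=Y[Y[:,2]>35]
        print(f,n,len(Y),np.median(Y,0),len(Y0),np.median(Y0,0), "fitW",fit(P,14,(371,-349),52,dz=2)[:2])
E
python3 -m handwheel '[[[-20,50,0],[0,0,0]],[[-41,99,0],[0,0,0]],[[-41,99,0],[0,0,0]],[[-41,99,50],[0,0,0]],[[-41,99,80],[0,0,0]],[[-41,99,80],[0,0,0]]]'; python3 - <<'E'
from h import *
im,d,K,T,P=look("wrist","w4");p,s=pose();print(s["tool_pos"])
print("pin",fit(P,14,(471,-47),31,dz=1.5),"roll",fit(P,s["tool_pos"][2]+5.5,s["tool_pos"][:2],24))
X=P.reshape(-1,3);X=X[~np.isnan(X[:,0])]
Y=X[(np.linalg.norm(X[:,:2]-(471,-47),axis=1)<13)&(X[:,2]>30)&(X[:,2]<47)];print(len(Y),np.median(Y,0) if len(Y) else 0)
E
```

```text
w1 pin 107 [469.7 -49.4  35.5] 56 [469.8 -48.4  40.1] fitW (array([ 370.5, -349.4]), np.float64(0.5011179958878771))
w1 W 108 [ 368.2 -350.1   39.6] 82 [ 368.3 -350.    40.6] fitW (array([ 370.5, -349.4]), np.float64(0.5011179958878771))
w3 pin 204 [468.6 -48.   36.4] 120 [469.2 -47.4  39.8] fitW (array([ 370.5, -349.4]), np.float64(0.2971337575675792))
w3 W 341 [ 370.3 -345.8   36.1] 188 [ 370.6 -347.    40.1] fitW (array([ 370.5, -349.4]), np.float64(0.2971337575675792))
t: 5.1
tool_pos: [468.5, -49.1, 94.1]
ee_rot: [[-1.0, 0.002, -0.003], [0.002, 1.0, 0.0], [0.003, 0.0, -1.0]]
force: [-0.2, -0.3, 1.2]
width: 46.1
[469.6 -49.   95.6]
pin (array([469.7, -45.5]), np.float64(2.1573146828066703), 31) roll (array([467.6, -48. ]), np.float64(1.1054849491594256), 36)
0 0
```

View pics/w4.png

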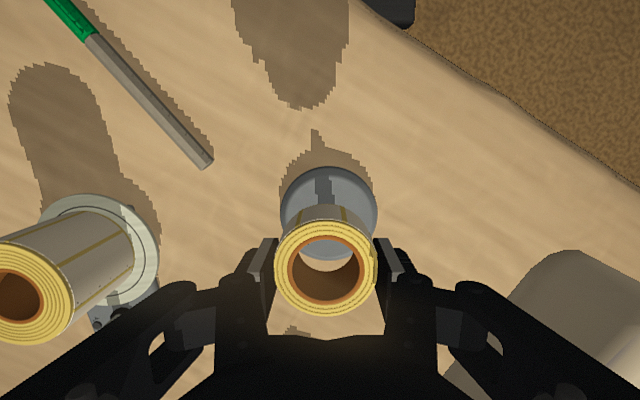

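Pin foot centre column 328 and roll centre column 326 line up within about 1–2 mm, so I lower.

```bash
python3 -m handwheel '[[[-1,1,15],[0,0,0]],[[-1,1,30],[0,0,0]],[[-1,1,42],[0,0,0]],[[-1,1,50],[0,0,0]],[[-1,1,55],[0,0,0]],[[-1,1,58],[0,0,0]],[[-1,1,58],[0,0,0]]]' && python3 -m handwheel '[[[0,0,0],[0,0,0]],[[0,0,0],[0,0,0]],[[0,0,0],[0,0,0]],[[0,0,0],[0,0,0]],[[0,0,-20],[0,0,0]],[[0,0,-60],[0,0,0]],[[0,0,-120],[0,0,0]],[[0,0,-120],[0,0,0]]]' 100; python3 - <<'E'
from h import *
im,d,K,T,P=look("wrist","w5");np.savez("pics/w5.npz",P=P,im=im)
print(pose()[0][:3,3],"narrow on pin",fit(P,42,(470,-48),24),"wide",fit(P,74,(496.5,-221.5),32))
E
```

```text
t: 6.02
tool_pos: [471.0, -47.0, 37.3]
ee_rot: [[-1.0, -0.0, 0.0], [-0.0, 1.0, -0.0], [-0.0, -0.0, -1.0]]
force: [-0.2, 0.7, -0.7]
width: 46.4
t: 7.02
tool_pos: [473.3, -47.2, 161.3]
ee_rot: [[-1.0, -0.0, 0.007], [-0.0, 1.0, -0.001], [-0.007, -0.001, -1.0]]
force: [0.2, -0.7, -0.2]
width: 85.2
[472.2 -47.1 159. ] narrow on pin (array([470.1, -45.7]), np.float64(0.5250941729718025), 36) wide (array([ 496.5, -220.3]), np.float64(0.36014476280683866), 36)
```

```bash
python3 -m handwheel '[[[-8,-58,0],[0,0,0]],[[-17,-116,0],[0,0,0]],[[-25,-173,0],[0,0,0]],[[-25,-173,20],[0,0,0]],[[-25,-173,60],[0,0,0]],[[-25,-173,88],[0,0,0]],[[-25,-173,102],[0,0,0]],[[-25,-173,102],[0,0,0]]]' && python3 -m handwheel '[[[0,0,0],[0,0,0]],[[0,0,0],[0,0,0]],[[0,0,0],[0,0,0]],[[0,0,0],[0,0,0]],[[0,0,0],[0,0,0]]]' 0 && python3 -m handwheel '[[[0,0,-15],[0,0,0]],[[0,0,-45],[0,0,0]],[[0,0,-90],[0,0,0]],[[40,-40,-110],[0,0,0]],[[80,-80,-110],[0,0,0]],[[80,-80,-110],[0,0,0]],[[80,-80,-110],[0,0,0]]]'; python3 - <<'E'
from h import *
im,d,K,T,P=look("wrist","w6");np.savez("pics/w6.npz",P=P,im=im)
s=pose()[1];p=s["tool_pos"];print(p,s["width"])
X=P.reshape(-1,3);X=X[~np.isnan(X[:,0])]
Y=X[(np.linalg.norm(X[:,:2]-p[:2],axis=1)<30)];h,e=np.histogram(Y[:,2]-p[2],bins=range(-10,40,1));print(e[h.argmax()],h.max())
zt=e[h.argmax()]+.5;print("roll",fit(P,p[2]+zt,p[:2],32,dz=3),"W",fit(P,14,(371,-349),52,dz=2))
X=X[np.linalg.norm(X[:,:2]-(498,-219),axis=1)<70];print("M",fit(P,14,(497,-219),45,dz=2))
E
```

```text
t: 8.07
tool_pos: [495.3, -219.6, 54.4]
ee_rot: [[-1.0, -0.0, -0.002], [-0.0, 1.0, 0.001], [0.002, 0.001, -1.0]]
force: [0.5, 1.2, 0.7]
width: 85.0
t: 8.7
tool_pos: [496.8, -220.3, 56.7]
ee_rot: [[-1.0, -0.0, 0.002], [-0.0, 1.0, -0.001], [-0.002, -0.001, -1.0]]
force: [-1.2, 0.4, 6.2]
width: 61.4
t: 9.57
tool_pos: [416.2, -300.1, 166.2]
ee_rot: [[-1.0, 0.001, 0.001], [0.001, 1.0, -0.0], [-0.001, -0.0, -1.0]]
force: [-0.2, 0.4, -1.3]
width: 61.6
[ 416.5 -299.7  165.9] 61.31045384175369
18 5429
roll (array([ 415.3, -299. ]), np.float64(2.4362816726889966), 36) W (array([ 370.3, -349.5]), np.float64(0.38200529889879714), 36)
M (array([ 498. , -218.7]), np.float64(0.15826176775601647), 14)
```

View pics/w6.png

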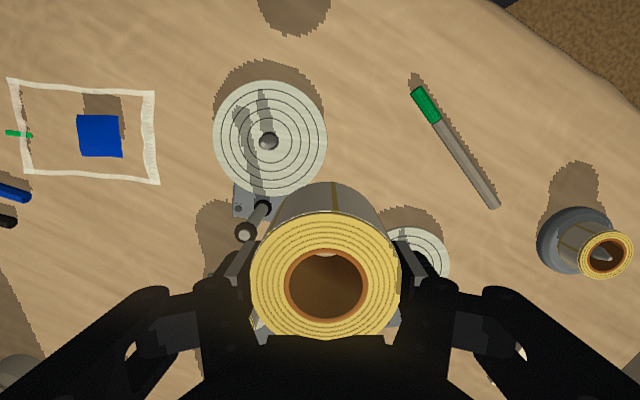

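Held level and centred, and the narrow roll is on the pin (around 605,250) with the nose in its bore. Placing wide on W.

```bash
python3 -m handwheel '[[[45,-50,0],[0,0,0]],[[45,-50,0],[0,0,0]],[[45,-50,35],[0,0,0]],[[45,-50,65],[0,0,0]],[[45,-50,88],[0,0,0]],[[45,-50,100],[0,0,0]],[[45,-50,107],[0,0,0]],[[45,-50,108],[0,0,0]]]' && python3 -m handwheel '[[[0,0,1],[0,0,0]],[[0,0,1],[0,0,0]]]' && python3 -m handwheel '[[[0,0,0],[0,0,0]],[[0,0,0],[0,0,0]],[[0,0,0],[0,0,0]],[[0,0,-20],[0,0,0]],[[0,0,-60],[0,0,0]],[[0,0,-110],[0,0,0]],[[-50,0,-120],[0,0,0]],[[-100,0,-120],[0,0,0]]]' 100; python3 - <<'E'
from h import *
im,d,K,T,P=look("wrist","w7");np.savez("pics/w7.npz",P=P,im=im)
print(pose()[0][:3,3],"wide",fit(P,74,(370,-349),32),"medium",fit(P,58,(534,-392),28),"M",fit(P,14,(498,-219),45,dz=2))
E
```

```text
t: 10.62
tool_pos: [371.4, -349.9, 57.5]
ee_rot: [[-1.0, -0.0, 0.0], [-0.0, 1.0, -0.0], [-0.0, -0.0, -1.0]]
force: [-0.1, 0.4, -2.0]
width: 61.6
t: 10.88
tool_pos: [371.2, -350.2, 56.7]
ee_rot: [[-1.0, 0.0, 0.001], [0.0, 1.0, -0.0], [-0.001, -0.0, -1.0]]
force: [0.2, -0.8, -0.4]
width: 61.4
t: 11.88
tool_pos: [472.7, -350.5, 178.1]
ee_rot: [[-1.0, 0.001, 0.002], [0.001, 1.0, -0.002], [-0.002, -0.002, -1.0]]
force: [-0.2, -1.9, 1.5]
width: 85.4
[ 477.3 -349.6  176.4] wide (array([ 371.5, -349.1]), np.float64(0.4278083678229373), 36) medium (array([ 533.8, -392.2]), np.float64(0.5598351820643374), 36) M (array([ 497.8, -218.3]), np.float64(0.5857812059809955), 36)
```

View pics/w7.png

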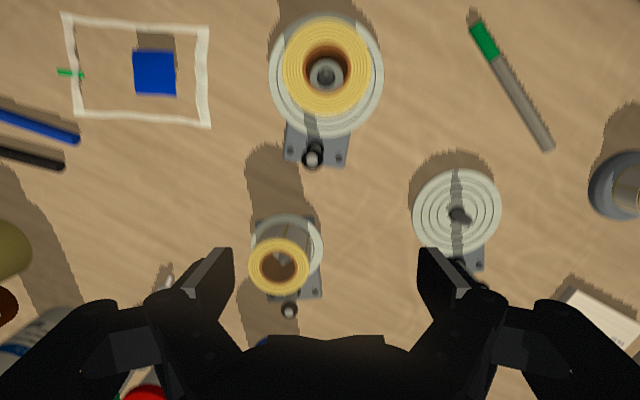

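Wide is seated on W (spindle visible at (325,73), top at the right height). Now the medium roll at (534,-392).

```bash
python3 -m handwheel '[[[-35,-25,0],[0,0,0]],[[-62,-42,0],[0,0,0]],[[-62,-42,30],[0,0,0]],[[-62,-42,70],[0,0,0]],[[-62,-42,105],[0,0,0]],[[-62,-42,122],[0,0,0]],[[-62,-42,129],[0,0,0]],[[-62,-42,129],[0,0,0]]]' && python3 -m handwheel '[[[0,0,0],[0,0,0]],[[0,0,0],[0,0,0]],[[0,0,0],[0,0,0]],[[0,0,0],[0,0,0]],[[0,0,0],[0,0,0]]]' 0 && python3 -m handwheel '[[[0,0,-15],[0,0,0]],[[0,0,-45],[0,0,0]],[[0,0,-90],[0,0,0]],[[20,40,-110],[0,0,0]],[[50,80,-110],[0,0,0]],[[50,80,-110],[0,0,0]],[[50,80,-110],[0,0,0]]]'; python3 - <<'E'
from h import *
im,d,K,T,P=look("wrist","w8");np.savez("pics/w8.npz",P=P,im=im)
s=pose()[1];p=s["tool_pos"];print(p,s["width"])
X=P.reshape(-1,3);X=X[~np.isnan(X[:,0])]
Y=X[(np.linalg.norm(X[:,:2]-p[:2],axis=1)<26)];h,e=np.histogram(Y[:,2]-p[2],bins=range(-10,40,1));print(e[h.argmax()],h.max())
zt=e[h.argmax()]+.5;print("roll",fit(P,p[2]+zt,p[:2],28,dz=3),"N",fit(P,14,(537,-391),38,dz=2),"M",fit(P,14,(498,-218),45,dz=2))
E
```

```text
t: 12.92
tool_pos: [533.3, -392.3, 48.0]
ee_rot: [[-1.0, 0.0, 0.001], [0.0, 1.0, -0.0], [-0.001, -0.0, -1.0]]
force: [0.8, -0.2, -0.2]
width: 85.2
t: 13.55
tool_pos: [533.5, -392.4, 49.1]
ee_rot: [[-1.0, 0.0, 0.002], [0.0, 1.0, -0.001], [-0.002, -0.001, -1.0]]
force: [-2.9, 2.3, 13.4]
width: 54.8
t: 14.42
tool_pos: [483.5, -312.3, 158.5]
ee_rot: [[-1.0, -0.0, 0.002], [-0.0, 1.0, -0.001], [-0.002, -0.001, -1.0]]
force: [0.4, -0.1, -1.4]
width: 54.9
[ 483.7 -312.7  158.1] 54.64486232226356
9 3988
roll (array([ 483.9, -311.2]), np.float64(1.0434271672891038), 36) N (array([ 536.5, -390. ]), np.float64(3.0503451513955935), 24) M (array([ 497.8, -218.3]), np.float64(0.7983783827273194), 36)
```

View pics/w8.png

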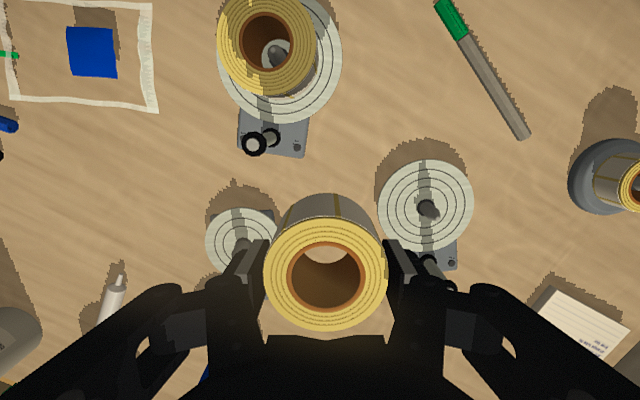

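Medium is held level. Placing it on M (497.8,-218.5).

```bash
python3 -m handwheel '[[[-7,50,0],[0,0,0]],[[-14,94,0],[0,0,0]],[[-14,94,15],[0,0,0]],[[-14,94,55],[0,0,0]],[[-14,94,85],[0,0,0]],[[-14,94,100],[0,0,0]],[[-14,94,107],[0,0,0]],[[-14,94,109],[0,0,0]]]' && python3 -m handwheel '[[[0,0,1],[0,0,0]],[[0,0,1],[0,0,0]]]' && python3 -m handwheel '[[[0,0,0],[0,0,0]],[[0,0,0],[0,0,0]],[[0,0,0],[0,0,0]],[[0,0,-20],[0,0,0]],[[0,0,-60],[0,0,0]],[[0,0,-110],[0,0,0]],[[10,60,-110],[0,0,0]],[[10,60,-110],[0,0,0]]]' 100; python3 - <<'E'
from h import *
im,d,K,T,P=look("wrist","w9");np.savez("pics/w9.npz",P=P,im=im)
print(pose()[0][:3,3],"medium",fit(P,58,(498,-218),28),"narrow",fit(P,42,(470,-46),24))
E
```

```text
t: 15.48
tool_pos: [497.2, -218.6, 49.0]
ee_rot: [[-1.0, 0.0, 0.0], [0.0, 1.0, -0.001], [-0.0, -0.001, -1.0]]
force: [-10.3, 2.4, 23.3]
width: 54.6
t: 15.72
tool_pos: [497.2, -218.5, 49.0]
ee_rot: [[-1.0, 0.0, 0.001], [0.0, 1.0, -0.001], [-0.001, -0.001, -1.0]]
force: [-10.5, 2.2, 16.4]
width: 55.3
t: 16.73
tool_pos: [486.7, -155.6, 158.0]
ee_rot: [[-1.0, -0.003, 0.001], [-0.003, 1.0, 0.0], [-0.001, 0.0, -1.0]]
force: [0.6, 0.0, 0.4]
width: 85.6
[ 487.  -156.9  157.7] medium (array([ 497.8, -217.1]), np.float64(0.43962511023005196), 36) narrow (array([470.1, -46.3]), np.float64(0.5006926527667838), 36)
```

View pics/w9.png

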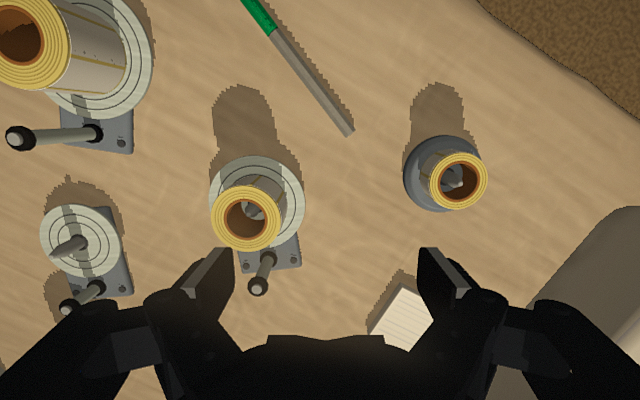

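Medium is seated on M with the nose in its bore (255,210). Last, narrow from the pin to N.

```bash
python3 -m handwheel '[[[9,56,0],[0,0,0]],[[17,112,0],[0,0,0]],[[17,112,15],[0,0,0]],[[17,112,60],[0,0,0]],[[17,112,95],[0,0,0]],[[17,112,113],[0,0,0]],[[17,112,121],[0,0,0]],[[17,112,121],[0,0,0]]]' && python3 -m handwheel '[[[0,0,0],[0,0,0]],[[0,0,0],[0,0,0]],[[0,0,0],[0,0,0]],[[0,0,0],[0,0,0]],[[0,0,0],[0,0,0]],[[0,0,0],[0,0,0]]]' 0 && python3 -m handwheel '[[[0,0,-15],[0,0,0]],[[0,0,-45],[0,0,0]],[[0,0,-100],[0,0,0]],[[0,-50,-140],[0,0,0]],[[-5,-110,-140],[0,0,0]],[[-5,-170,-140],[0,0,0]],[[-5,-230,-140],[0,0,0]],[[-5,-270,-140],[0,0,0]]]' && python3 -m handwheel '[[[0,0,0],[0,0,0]],[[0,0,0],[0,0,0]]]'; python3 - <<'E'
from h import *
im,d,K,T,P=look("wrist","w10");np.savez("pics/w10.npz",P=P,im=im)
s=pose()[1];p=s["tool_pos"];print(p,s["width"])
X=P.reshape(-1,3);X=X[~np.isnan(X[:,0])]
Y=X[(np.linalg.norm(X[:,:2]-p[:2],axis=1)<24)];h,e=np.histogram(Y[:,2]-p[2],bins=range(-10,40,1));print(e[h.argmax()],h.max())
zt=e[h.argmax()]+.5;print("roll",fit(P,p[2]+zt,p[:2],24,dz=3),"N",fit(P,14,(537,-391),38,dz=2),fit(np.load("pics/w9.npz")["P"],14,(537,-391),38,dz=2))
E
```

```text
t: 17.77
tool_pos: [470.0, -46.6, 36.1]
ee_rot: [[-1.0, 0.001, -0.001], [0.001, 1.0, -0.0], [0.001, -0.0, -1.0]]
force: [0.6, -0.1, 0.8]
width: 85.2
t: 18.52
tool_pos: [470.5, -46.1, 37.4]
ee_rot: [[-1.0, -0.0, 0.002], [-0.0, 1.0, -0.0], [-0.002, -0.0, -1.0]]
force: [-5.5, -0.5, 16.3]
width: 46.1
t: 19.52
tool_pos: [474.6, -318.6, 176.6]
ee_rot: [[-1.0, 0.001, 0.001], [0.001, 1.0, -0.001], [-0.001, -0.001, -1.0]]
force: [0.4, -0.1, -1.2]
width: 46.2
t: 19.77
tool_pos: [474.9, -315.5, 176.4]
ee_rot: [[-1.0, 0.0, -0.0], [0.0, 1.0, 0.0], [0.0, 0.0, -1.0]]
force: [0.0, 0.2, -0.1]
width: 45.8
[ 475.1 -315.1  176.5] 46.307318647858494
4 2565
roll (array([ 474.4, -314.4]), np.float64(1.043322009557164), 36) N (array([ 536.5, -389.8]), np.float64(1.5047041256856848), 23) (array([ 536.4, -389.8]), np.float64(0.2962902317013076), 36)
```

View pics/w10.png

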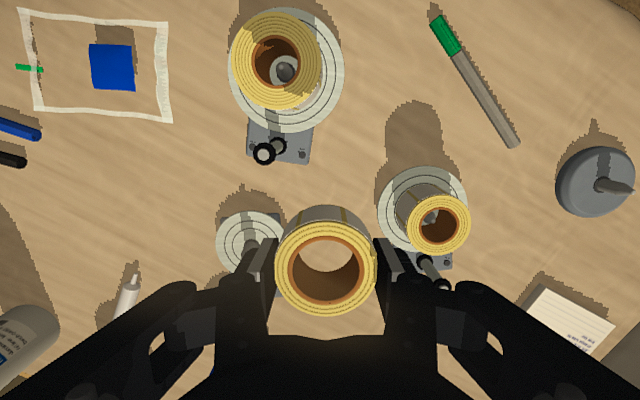

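Narrow is held level. Placing it on N (536.4,-389.8).

```bash
python3 -m handwheel '[[[-30,-37,0],[0,0,0]],[[-61,-74,0],[0,0,0]],[[-61,-74,20],[0,0,0]],[[-61,-74,70],[0,0,0]],[[-61,-74,105],[0,0,0]],[[-61,-74,125],[0,0,0]],[[-61,-74,135],[0,0,0]],[[-61,-74,138],[0,0,0]]]' && python3 -m handwheel '[[[0,0,1],[0,0,0]],[[0,0,1],[0,0,0]]]' && python3 -m handwheel '[[[0,0,0],[0,0,0]],[[0,0,0],[0,0,0]],[[0,0,0],[0,0,0]],[[0,0,-20],[0,0,0]],[[0,0,-60],[0,0,0]],[[0,0,-120],[0,0,0]],[[50,50,-170],[0,0,0]],[[90,90,-220],[0,0,0]]]' 100 && python3 -m handwheel '[[[15,0,-30],[0,0,0]],[[15,0,-30],[0,0,0]],[[15,0,-30],[0,0,0]]]'; python3 - <<'E'
from h import *
im,d,K,T,P=look("wrist","w11")
for n,z,c,R,sp in[("narrow",42,(536,-390),24,(536.4,-389.8)),("medium",58,(498,-217),28,(497.8,-218.3)),("wide",74,(371,-349),32,(370.4,-349.5))]:
    c,e,k=fit(P,z,c,R);X=P.reshape(-1,3);X=X[~np.isnan(X[:,0])];q=np.linalg.norm(X[:,:2]-c,axis=1);Y=X[(q<R-2)&(q>17)&(abs(X[:,2]-z)<8)]
    A=np.c_[Y[:,:2]-c,np.ones(len(Y))];s=np.linalg.lstsq(A,Y[:,2],rcond=None)[0];print(n,c,"off",c-sp,"top z, tilt mrad",s[2],s[:2]*1000)
E
```

```text
t: 20.82
tool_pos: [536.3, -389.4, 38.5]
ee_rot: [[-1.0, -0.001, 0.0], [-0.001, 1.0, -0.0], [-0.0, -0.0, -1.0]]
force: [0.6, -0.7, 0.5]
width: 46.5
t: 21.08
tool_pos: [536.4, -390.2, 38.1]
ee_rot: [[-1.0, -0.0, 0.001], [-0.0, 1.0, -0.001], [-0.001, -0.001, -1.0]]
force: [0.6, -0.1, -0.5]
width: 46.5
t: 22.08
tool_pos: [465.1, -319.2, 234.5]
ee_rot: [[-1.0, 0.0, 0.0], [0.0, 1.0, -0.0], [-0.0, -0.0, -1.0]]
force: [0.6, -0.4, 0.9]
width: 85.4
t: 22.45
tool_pos: [451.1, -320.1, 263.0]
ee_rot: [[-1.0, 0.0, -0.0], [0.0, 1.0, 0.0], [0.0, 0.0, -1.0]]
force: [0.3, -0.2, -1.1]
width: 85.5
narrow [ 536.  -388.7] off [-0.4  1.1] top z, tilt mrad 42.64901863553277 [-0.3 -5.5]
medium [ 497.8 -217.6] off [0.  0.7] top z, tilt mrad 58.583706420861894 [-0.5  1.5]
wide [ 371.5 -348.7] off [1.1 0.8] top z, tilt mrad 74.59020040746832 [0.1 0.5]
```

View pics/w11.png

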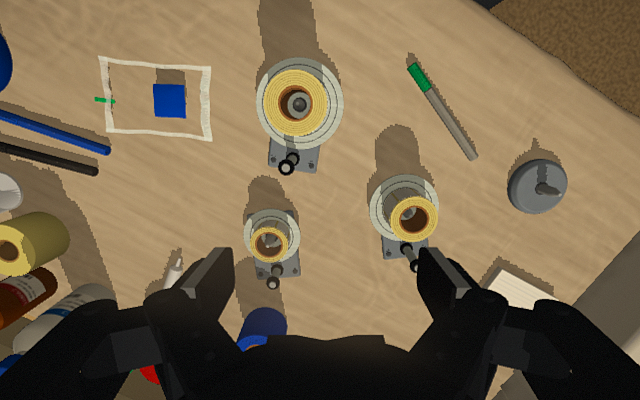

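All three rolls lie flat and centred, the pin is empty, and the bystanders are where they were. Signing off.

```bash
python3 -c "from cell import job; print(job.sign_off())"
```

```text
the job is handed in; nothing more can be done
None
```

All three rolls are on their own unwinders, and I handed the job in at about 22.5 s on the robot clock, within the 128 s limit. I moved narrow to the spare pin, wide to the wide unwinder, medium to the medium unwinder, then narrow from the pin to the narrow unwinder.

- **Seating:** in the last wrist view, each roll's centre is within 1.5 mm of its spindle. The tops measure 42.6, 58.6 and 74.6 mm against 42, 58 and 74 mm expected, with tilt at most about 5 mrad.
- **Surroundings:** the spare pin is empty and the gripper is open and clear of everything. The marker, pouch and syringe look unmoved by eye; I did not measure them. I never went near the blue look-alike.
- **Forces:** the highest wrist force at the end of any move was about 25 N, when setting the medium roll down; I did not log forces between those readings. No check failed.

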